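# Stagger the drying trays

## Task

Stack the three wooden drying trays in alternating steps so that air gets into each. First slide the middle tray, without lifting it off, lengthwise to your right along the lowest tray until its runners come up against the end wall; then set the third tray gently on top of it, stepped back to the left just as far as its runners allow, so it ends up above the lowest tray. Keep the lowest tray in its place (a small nudge does no harm), leave everything else on the worktop alone, and let go of the stack.

Things in the scene. Friction and masses are not known exactly. Their poses are not given: they have to be found in the camera images.
- low_tray_centre (a point): Middle of the lowest tray (0.8 kg, loose, on the worktop), 33 mm above its underside, 21 mm below its rim. Axes of all trays: x across, y lengthwise to the robot's left (within 0.3 rad), z up. The 3 trays are alike, plain light wood: open box 120 wide (x), 200 long (y), 42 deep outside, walls 8, floor 6 mm, on two runners 12 mm high (54 mm in all).
- mid_tray_centre (a point): Middle of the middle tray (about 0.25 kg; same axes and height of point), stacked on the lowest, up to 20 mm off square lengthwise; it slides with 1 to 4 N. A stacked tray's floor lies on the rim below, 42 mm above the tray below; its runners hang inside that tray and let it slide 40 mm either way from square until they butt on the end wall; 6 mm of play sideways.
- spare_tray_centre (a point): Middle of the third tray (about 0.25 kg; same axes and height of point), standing on the worktop left or right of the stack. Grip a tray from above by its divider: a lengthwise wall 12 mm thick (x) along its middle, top flush with the rim, 36 mm deep to the floor inside, 46 mm free on either side of it.
- mid_tray: The middle tray: same axes as its point, origin 33 mm below it, at the underside of its runners. Runners of every tray: 104 mm long (y, centred), 24 mm wide, their middles 34 mm to either side of the tray's middle (x), so one hangs each side of the divider below.
- spare_tray: The third tray: same axes as its point, origin 33 mm below it, at the underside of its runners.
- timer: round wind-up kitchen timer, 60 mm across, 41 mm high, near the front edge between the trays; origin at its underside. A bystander.
- flat_tin: flat food tin, 86 mm across, 40 mm high, on the front edge of the chopping board behind the trays, in the middle; origin at its underside. A bystander.
- red_mug: mug with a handle, 84x119 mm, 95 mm high, at the left; origin at its underside. A bystander.
- tall_tin: food tin, 75 mm across, 58 mm high, at the right behind the trays; origin at its underside. A bystander.

How it is judged (in metres and radians):
On the way:
1. the middle tray has been slid right along the lowest one up to its stop, the third tray still on the worktop (y of mid_tray_centre in the frame of low_tray_centre between -0.047 and -0.031 m and x of mid_tray_centre in the frame of low_tray_centre between -0.011 and 0.011 m and z of mid_tray_centre in the frame of low_tray_centre between 0.037 and 0.047 m and angle between mid_tray_centre's own z axis and vertical below 0.06 rad and angle between the y axis of mid_tray_centre and the y axis of low_tray_centre, either way round below 0.17 rad and height (world z) of spare_tray_centre below 0.05 m), for 0.2 s.
At the end, for the whole second after the job is handed in: The middle tray rests on the rim of the lowest, stepped at least 31 mm (of the possible 40) to the right; the third tray rests on the middle one, stepped at least 31 mm back to the left; both flat and in line with the tray below, runners inside it, released and at rest (y of mid_tray_centre in the frame of low_tray_centre between -0.047 and -0.031 m and x of mid_tray_centre in the frame of low_tray_centre between -0.011 and 0.011 m and z of mid_tray_centre in the frame of low_tray_centre between 0.037 and 0.047 m and angle between each of mid_tray_centre, spare_tray_centre's own z axis and vertical below 0.06 rad and angle between the y axis of mid_tray_centre and the y axis of low_tray_centre, either way round below 0.17 rad and y of spare_tray_centre in the frame of mid_tray_centre between 0.031 and 0.047 m and x of spare_tray_centre in the frame of mid_tray_centre between -0.011 and 0.011 m and z of spare_tray_centre in the frame of mid_tray_centre between 0.037 and 0.047 m and angle between the y axis of spare_tray_centre and the y axis of mid_tray_centre, either way round below 0.17 rad and linear speed of each of spare_tray, mid_tray below 0.02 m/s); the robot touches nothing.
It fails at once if the middle tray is lifted off the lowest one (more than 8 mm) (z of mid_tray_centre in the frame of low_tray_centre above 0.05 m).
It fails at once if the lowest tray is shifted by more than 50 mm (distance of low_tray_centre from where it was at the start of the episode above 0.05 m).
It fails at once if the third tray is dropped or slammed onto the stack (faster than 0.4 m/s in the last 20 mm above the middle tray) (linear speed of spare_tray above 0.4 m/s and horizontal distance between spare_tray_centre and mid_tray_centre below 0.1 m and z of spare_tray_centre in the frame of mid_tray_centre between 0.03 and 0.062 m).
It fails at once if a bystander is moved by more than 25 mm or tipped (distance of any of timer, flat_tin, red_mug, tall_tin from where it was at the start of the episode above 0.025 m or angle between any of timer, flat_tin, red_mug, tall_tin's own z axis and vertical above 0.35 rad).
It also fails if it takes over 64 s, if anything falls off the work surface, if the arm or the gripper's body presses on something with over 40 N, if the wrist force passes 120 N, or if a joint passes its speed limit or range.

## Robot

A 6-joint arm with a two-finger parallel gripper is mounted at the origin on a cart in front of the work surface, level with it; the furniture and walls round the work are solid. World frame = base frame: x ahead of the robot, y to its left, z up, the work surface at z = 0. Lengths are in m, angles in degrees, forces in N, time in s.
With the tool pointing down it reaches from about 0.375 to 0.9 m from the base axis. Payload 3.1 kg.
Tool frame: the origin (TCP) lies on the centre line of the jaws, within the pads' length; the fingertips stand 25 mm ahead of it and the grasp point (between the pads) lies 6 mm ahead of it; z points along the fingers, y is the line along which they close (so a half turn about z gives the same grasp; the last joint's range is limited). The gripper opens to 87 mm and grips with 3 to 60 N. Pads are 19 mm wide; open, the fingers measure 117 mm over their backs; the gripper's body (75 mm by 190 mm) begins 51 mm behind the grasp point.
Start: joints at [-83.623, 30.224, 82.088, -0, 67.689, -10.227], TCP at [0.179, -0.599, 0.224] pointing down, gripper open.
Joint ranges: [-176.69, 176.69], [-43.24, 126.21], [12.49, 139.97], [-82, 262], [0, 151.66], [-163.58, 163.58]. Speed limits (degrees/s): [159.86, 159.86, 180, 180, 180, 180].

## Interface

Orientations are given as a 3x3 rotation matrix whose columns are the frame's x, y, z axes.
In Python, from rig import read_state, capture, camera_params, hand_in gives the robot as it stands.
- The arm moves only by the tool apply_moves, never from a script. Its argument "rows" is a list of rows, each an object of numbers: "x", "y", "z": the shift along the tool's x, y, z in mm; "rx", "ry", "rz": the turn, a rotation vector about the tool's x, y, z in units of 6 degrees (1.0 is 6 degrees); "claw": the closure in counts, from 0 (fully open) to 255 (shut). A call has 1 to 10 rows; each row is the pose to reach, as a shift and turn from the pose commanded when the call began, along the tool's axes at that moment; what a row does not reach only later rows make up. A row lasts 1/8 s, in which the tool goes at most 62.5 mm and 10.7 degrees, less where a joint would pass 70% of its speed; a pose out of reach is approached as far as the arm can. A call with a gripper value outside its range is refused whole. The fingers move at their own pace and stop on an object; the grip force is fixed at half the most. Time passes only in rows, so rows that repeat a pose let the fingers close. It gives the time, the measured TCP pose, the force, the opening and the grip force at its end, in the units of the state.
- read_state(): the state, without advancing time (a new reading comes with each control period).
- capture(name): name is "scene" or "side" or "wrist"; returns (picture, depth): 400x640x3 uint8, red, green, blue; 400x640 float32, m along the optical axis (not along the pixel's ray), 0 where there is no reading.
- camera_params(name): a dict with "fx", "fy", "cx", "cy" (pixels), "xyz" and "orientation" of the camera in the world. Camera axes: x right, y up, looking along -z (the intrinsics and any distortion apply to the point x, -y, -z); pixel columns grow to the right and rows downward; lengths in m; the calibration is good to about 2 mm. A picture is of the moment at which its call begins: read the wrist's pose just before it. camera_params takes no time and is no camera call; for the wrist camera it gives the pose at the moment of the call.
- hand_in(): hands the job in; it is judged then, once.
The state is a dict: "time_s": time; "joint_positions": joint angles; "qvel": joint speeds; "tau": joint torques, N m; "position": TCP position; "tcp_rot": TCP orientation; "force": force on the tool from outside, world axes, zero at the start; "moment": the same for the moment, N m; "opening": opening from 0.0 (shut) to 1.0 (fully open); "grasp_force": force on a finger pad.
Only numpy, scipy, OpenCV 4.12 (cv2) and the standard library are available. Lean on these libraries where they do the work, as an engineer would, in place of code of your own. Each camera call takes 0.05 s, during which the arm holds its last target. There are 200 camera calls.

## Working session

There is one attempt and no reset: what is moved stays moved. The work goes in short steps, Python scripts to look and compute and a tool call to move; the robot and the scene stay as the last step left them, time stands still between calls to the robot, and variables do not carry over. Pictures are saved under pics/ and viewed, at most 10 in all, crops included, and the job is handed in when it is done.

Besides the shell and the picture viewer there is one more tool, called after "Call:" as a command line: name --argument value ..., lists and objects as JSON in quotes. apply_moves: Moves the arm, as the interface text tells. Its arguments: {"type":"object","properties":{"rows":{"type":"array"}},"required":["rows"]}

```bash
mkdir -p pics
cat > h.py <<'E'
import numpy as np, cv2
from rig import *
def cloud(name):
    p=camera_params(name); im,d=capture(name)
    v,u=np.mgrid[0:400,0:640]
    P=np.stack([(u-p['cx'])/p['fx']*d,-(v-p['cy'])/p['fy']*d,-d],-1)
    W=P@np.array(p['orientation']).T+np.array(p['xyz'])
    W[d==0]=np.nan
    return im,W
E
python3 - <<'E'
from h import *
ims=[]
for n in('scene','side'):
    im,W=cloud(n); np.savez(n,im=im,W=W); cv2.imwrite(f'pics/{n}.png',im[...,::-1]); p=camera_params(n); print(n,{k:np.round(v,3).tolist() if not isinstance(v,str) else v for k,v in p.items()})
s=read_state(); print(s['position'],s['tcp_rot'],s['time_s'])
E
```

```text
scene {'fx': 394.953, 'fy': 394.953, 'cx': 323.135, 'cy': 201.658, 'xyz': [-0.515, -0.512, 0.622], 'orientation': [[0.455, 0.358, -0.816], [-0.891, 0.193, -0.412], [0.01, 0.914, 0.406]]}
side {'fx': 492.364, 'fy': 492.364, 'cx': 330.101, 'cy': 206.814, 'xyz': [1.18, -1.158, 0.788], 'orientation': [[0.886, -0.23, 0.403], [0.463, 0.407, -0.787], [0.017, 0.884, 0.467]]}
[ 0.1785458  -0.598269    0.22286772] [[ 9.58307256e-01  2.85739664e-01 -2.18233247e-04]
 [ 2.85739532e-01 -9.58305316e-01  1.95985265e-03]
 [ 3.50873558e-04 -1.94049889e-03 -9.99998056e-01]] 0.1
```

View pics/scene.png

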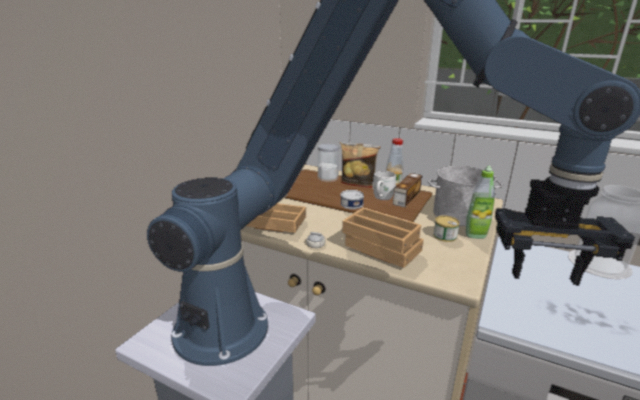

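View pics/side.png

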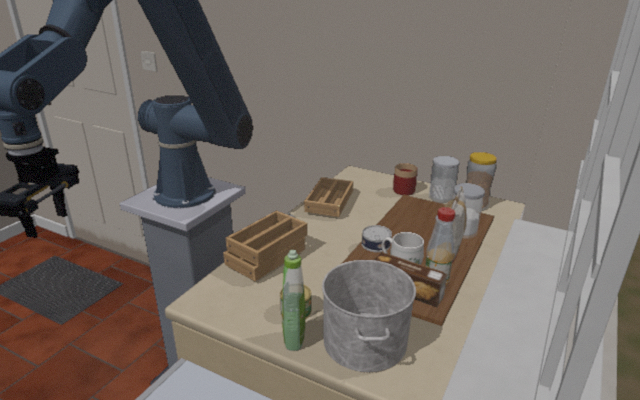

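The stack is on the right (scene ~(382,235), side ~(267,243)) and the spare tray on the left (scene ~(280,217), side ~(330,197)). I'll measure both from the rim points.

Run:
```python
from h import *
import cv2
for n,b1,b2 in(('scene',(335,205,430,270),(240,200,310,235)),('side',(215,205,315,280),(300,172,360,220))):
    f=np.load(n+'.npz'); W=f['W']
    for b,z0 in((b1,.096),(b2,.054),(b1,.054)):
        Q=W[b[1]:b[3],b[0]:b[2]].reshape(-1,3); 
        Q=Q[~np.isnan(Q[:,0])]
        R=Q[abs(Q[:,2]-z0)<.005]
        print(n,z0,len(R),'maxz',np.percentile(Q[:,2],[50,97,99.5]).round(3))
        if len(R)>10:
            print(cv2.minAreaRect(R[:,:2].astype(np.float32)),np.percentile(R,[2,98],axis=0).round(3).tolist())
```

```text
scene 0.096 589 maxz [0.022 0.095 0.097]
((0.4922255575656891, -0.1972769945859909), (0.20092341303825378, 0.12502793967723846), 81.17813110351562) [[0.422, -0.298, 0.091], [0.56, -0.097, 0.097]]
scene 0.054 267 maxz [0.038 0.291 0.301]
((0.4922584593296051, 0.15046502649784088), (0.12517905235290527, 0.13275784254074097), 12.741601943969727) [[0.423, 0.078, 0.049], [0.558, 0.199, 0.056]]
scene 0.054 293 maxz [0.022 0.095 0.097]
((0.4886859059333801, -0.20327246189117432), (0.21304193139076233, 0.12110024690628052), 80.43685150146484) [[0.416, -0.314, 0.049], [0.527, -0.104, 0.059]]
side 0.096 775 maxz [0.035 0.214 0.236]
((0.496602326631546, -0.19567763805389404), (0.20583434402942657, 0.1231621652841568), 80.84302520751953) [[0.428, -0.299, 0.091], [0.567, -0.095, 0.099]]
side 0.054 390 maxz [0.005 0.056 0.058]
((0.4902831017971039, 0.18497416377067566), (0.12116168439388275, 0.20938895642757416), 12.166627883911133) [[0.42, 0.08, 0.049], [0.564, 0.286, 0.059]]
side 0.054 325 maxz [0.035 0.214 0.236]
((0.4958644211292267, -0.2058141529560089), (0.20831426978111267, 0.1256052404642105), 78.99764251708984) [[0.422, -0.314, 0.049], [0.568, -0.123, 0.059]]
```

```bash
cat >> h.py <<'E'
from scipy.spatial.transform import Rotation as Ro
def goal(pos,ydeg,show=True):
    "row (mm, 6deg units) from the present pose to pos, tool down with tool y at ydeg"
    s=read_state(); R=np.array(s['tcp_rot']); a=np.radians(ydeg)
    y=np.array([np.cos(a),np.sin(a),0]); z=np.array([0,0,-1.]); T=np.c_[np.cross(y,z),y,z]
    print('shift',(R.T@(np.array(pos)-s['position'])*1000).round(1),'turn',(Ro.from_matrix(R.T@T).as_rotvec(degrees=True)/6).round(2),'t',s['time_s'])
E
python3 - <<'E'
from h import *
goal([.494,-.196,.23],-9)
W=np.load('side.npz')['W']
for n,b in dict(mug=(394,163,415,190),bottle=(283,255,300,345),timer=(0,0,1,1),flat=(365,228,390,250),pot=(330,270,410,360)).items():
    Q=W[b[1]:b[3],b[0]:b[2]].reshape(-1,3); print(n,np.nanpercentile(Q,[5,50,95],axis=0).round(3).tolist())
W=np.load('scene.npz')['W']; print('timer',W[232:247:4,310:324:4].reshape(-1,3).round(3)[::3].tolist())
E
```

```text
shift [ 417.2 -295.4   -6.4] turn [-1.000e-02 -1.000e-02 -1.073e+01] t 0.1
mug [[0.642, 0.371, 0.026], [0.679, 0.384, 0.069], [0.714, 0.457, 0.095]]
bottle [[0.72, -0.48, 0.027], [0.741, -0.47, 0.137], [0.756, -0.447, 0.226]]
timer [[-1.696, 0.546, 0.506], [-1.696, 0.546, 0.506], [-1.696, 0.546, 0.506]]
flat [[0.715, -0.08, 0.024], [0.749, -0.022, 0.053], [0.794, 0.03, 0.075]]
pot [[0.787, -0.465, 0.02], [0.881, -0.388, 0.09], [0.963, -0.276, 0.149]]
timer [[0.495, 0.045, -0.0], [0.514, 0.01, -0.001], [0.433, -0.017, 0.031], [0.415, -0.013, 0.025], [0.407, -0.003, 0.012], [0.427, -0.034, 0.01]]
```

Call:
apply_moves --rows '[{"x": 60, "y": -42, "z": -6, "rz": -1.5, "claw": 108}, {"x": 105, "y": -74, "z": -6, "rz": -3.0, "claw": 108}, {"x": 150, "y": -106, "z": -6, "rz": -4.5, "claw": 108}, {"x": 195, "y": -138, "z": -6, "rz": -6, "claw": 108}, {"x": 240, "y": -170, "z": -6, "rz": -7.5, "claw": 108}, {"x": 285, "y": -202, "z": -6, "rz": -9, "claw": 108}, {"x": 330, "y": -234, "z": -6, "rz": -10, "claw": 108}, {"x": 375, "y": -265, "z": -6, "rz": -10.73, "claw": 108}, {"x": 417, "y": -295, "z": -6, "rz": -10.73, "claw": 108}, {"x": 417, "y": -295, "z": -6, "rz": -10.73, "claw": 108}]'

```text
validation failed for argument at $.ro...
```

```bash
cat > look.py <<'E'
import sys
from h import *
# rim top measured by the wrist camera: z level, centre guess, name
z0,cx,cy,name=float(sys.argv[1]),float(sys.argv[2]),float(sys.argv[3]),sys.argv[4]
im,W=cloud('wrist'); cv2.imwrite(f'pics/{name}.png',im[...,::-1]); np.savez(name,im=im,W=W)
m=(abs(W[...,2]-z0)<.006)&(np.hypot(W[...,0]-cx,W[...,1]-cy)<.14)
R=W[m]; print(len(R),R[:,2].mean())
r=cv2.minAreaRect(R[:,:2].astype(np.float32)); print(r)
s=read_state(); print(s['position'],s['opening'],s['time_s'])
E
python3 look.py .096 .494 -.196 w1
```

```text
0 nan
((0.0, 0.0), (0.0, 0.0), 0.0)
[ 0.17855845 -0.59837866  0.22299147] 0.9990274483641156 0.15look.py:7: RuntimeWarning: Mean of empty slice.
  R=W[m]; print(len(R),R[:,2].mean())
  ret = ret.dtype.type(ret / rcount)
```

View pics/w1.png

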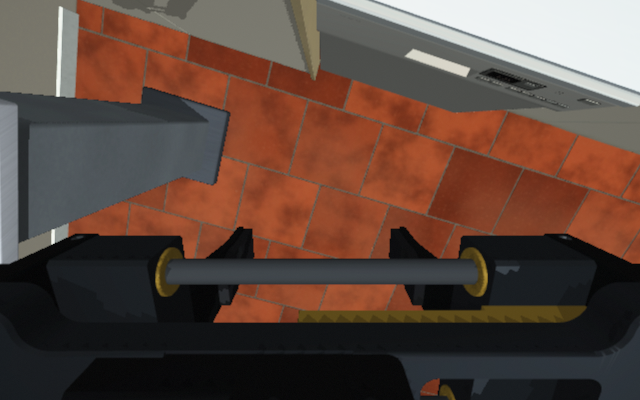

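The move was refused, so the arm is still over the floor. The wrist view shows only floor tiles, with the fingers at rows 230–300. I'll retry with every key filled in.

Call:
apply_moves --rows '[{"x": 60, "y": -42, "z": -6, "rx": 0, "ry": 0, "rz": -1.5, "claw": 108}, {"x": 105, "y": -74, "z": -6, "rx": 0, "ry": 0, "rz": -3.0, "claw": 108}, {"x": 150, "y": -106, "z": -6, "rx": 0, "ry": 0, "rz": -4.5, "claw": 108}, {"x": 195, "y": -138, "z": -6, "rx": 0, "ry": 0, "rz": -6, "claw": 108}, {"x": 240, "y": -170, "z": -6, "rx": 0, "ry": 0, "rz": -7.5, "claw": 108}, {"x": 285, "y": -202, "z": -6, "rx": 0, "ry": 0, "rz": -9, "claw": 108}, {"x": 330, "y": -234, "z": -6, "rx": 0, "ry": 0, "rz": -10, "claw": 108}, {"x": 375, "y": -265, "z": -6, "rx": 0, "ry": 0, "rz": -10.73, "claw": 108}, {"x": 417, "y": -295, "z": -6, "rx": 0, "ry": 0, "rz": -10.73, "claw": 108}, {"x": 417, "y": -295, "z": -6, "rx": 0, "ry": 0, "rz": -10.73, "claw": 108}]'

```text
time_s: 1.4
position: [0.4953, -0.194, 0.2295]
tcp_rot: [[0.151, 0.989, 0.0], [0.989, -0.151, 0.001], [0.001, -0.0, -1.0]]
force: [0.8, -0.9, -0.2]
opening: 0.577
grasp_force: 0.0
```

```bash
python3 look.py .096 .494 -.196 w2
```

```text
4572 0.09482293104670451
((0.4958328604698181, -0.18618565797805786), (0.1786854863166809, 0.1201377660036087), 80.58082580566406)
[ 0.49436914 -0.19565036  0.22949077] 0.5787062588657367 1.45
```

View pics/w2.png

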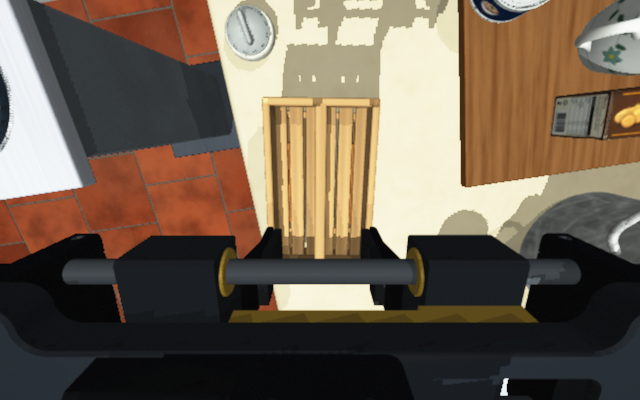

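The tray is below the hand, with its left end at row 98 and the divider at column ~320, centred between the fingers (276–372). Descend.

Call:
apply_moves --rows '[{"x": 0, "y": 0, "z": 45, "rx": 0, "ry": 0, "rz": 0, "claw": 108}, {"x": 0, "y": 0, "z": 85, "rx": 0, "ry": 0, "rz": 0, "claw": 108}, {"x": 0, "y": 0, "z": 110, "rx": 0, "ry": 0, "rz": 0, "claw": 108}, {"x": 0, "y": 0, "z": 126, "rx": 0, "ry": 0, "rz": 0, "claw": 108}, {"x": 0, "y": 0, "z": 136, "rx": 0, "ry": 0, "rz": 0, "claw": 108}, {"x": 0, "y": 0, "z": 136, "rx": 0, "ry": 0, "rz": 0, "claw": 108}, {"x": 0, "y": 0, "z": 136, "rx": 0, "ry": 0, "rz": 0, "claw": 108}]'

```text
time_s: 2.33
position: [0.4945, -0.1975, 0.0945]
tcp_rot: [[0.157, 0.988, 0.001], [0.988, -0.157, -0.001], [-0.001, 0.002, -1.0]]
force: [-0.4, 0.6, 0.5]
opening: 0.579
grasp_force: 0.0
```

Call:
apply_moves --rows '[{"x": 0, "y": 0, "z": 0, "rx": 0, "ry": 0, "rz": 0, "claw": 235}, {"x": 0, "y": 0, "z": 0, "rx": 0, "ry": 0, "rz": 0, "claw": 235}, {"x": 0, "y": 0, "z": 0, "rx": 0, "ry": 0, "rz": 0, "claw": 235}, {"x": 0, "y": 0, "z": 0, "rx": 0, "ry": 0, "rz": 0, "claw": 235}, {"x": 0, "y": 0, "z": 0, "rx": 0, "ry": 0, "rz": 0, "claw": 235}, {"x": 0, "y": 0, "z": 0, "rx": 0, "ry": 0, "rz": 0, "claw": 235}]'

```text
time_s: 3.08
position: [0.4938, -0.197, 0.0938]
tcp_rot: [[0.157, 0.988, -0.0], [0.988, -0.157, 0.0], [0.0, -0.0, -1.0]]
force: [-1.0, -0.8, 1.2]
opening: 0.127
grasp_force: 30.0
```

Gripped: 30 N and 11 mm opening, which matches the divider. Sliding right slowly while watching the force.

Call:
apply_moves --rows '[{"x": -5, "y": 0, "z": 0, "rx": 0, "ry": 0, "rz": 0, "claw": 235}, {"x": -10, "y": 0, "z": 0, "rx": 0, "ry": 0, "rz": 0, "claw": 235}, {"x": -15, "y": 0, "z": 0, "rx": 0, "ry": 0, "rz": 0, "claw": 235}, {"x": -20, "y": 0, "z": 0, "rx": 0, "ry": 0, "rz": 0, "claw": 235}, {"x": -24, "y": 0, "z": 0, "rx": 0, "ry": 0, "rz": 0, "claw": 235}, {"x": -28, "y": 0, "z": 0, "rx": 0, "ry": 0, "rz": 0, "claw": 235}]'

```text
time_s: 3.82
position: [0.4895, -0.225, 0.0938]
tcp_rot: [[0.157, 0.988, -0.0], [0.988, -0.157, 0.0], [0.0, -0.0, -1.0]]
force: [-0.2, 2.4, 1.5]
opening: 0.131
grasp_force: 30.0
```

Call:
apply_moves --rows '[{"x": -3, "y": 0, "z": 0, "rx": 0, "ry": 0, "rz": 0, "claw": 235}, {"x": -6, "y": 0, "z": 0, "rx": 0, "ry": 0, "rz": 0, "claw": 235}, {"x": -6, "y": 0, "z": 0, "rx": 0, "ry": 0, "rz": 0, "claw": 235}]'

```text
time_s: 4.2
position: [0.4885, -0.2311, 0.0937]
tcp_rot: [[0.157, 0.988, -0.0], [0.988, -0.157, -0.001], [-0.001, 0.0, -1.0]]
force: [-0.6, -0.1, 2.0]
opening: 0.126
grasp_force: 30.0
```

Run:
```python
from h import *
im,W=cloud('side'); np.savez('side2',im=im,W=W); c=im[190:290,180:330]; cv2.imwrite('pics/s2.png',cv2.resize(c,None,fx=5,fy=5)[...,::-1])
for z0 in(.096,.054,.094):pass
print(read_state()['force'],read_state()['position'])
```

```text
[-0.74379925 -0.33328758  1.16942551] [ 0.48855546 -0.23116205  0.09376928]
```

View pics/s2.png

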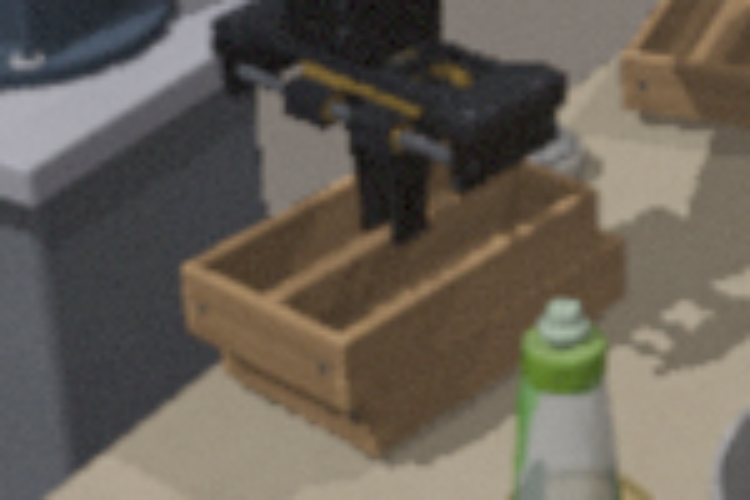

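The middle tray now overhangs the lowest one on the right, with its end at ~(190,300) against ~(228,365) below. There's no stop force yet, so I'll keep going.

Call:
apply_moves --rows '[{"x": -3, "y": 0, "z": 0, "rx": 0, "ry": 0, "rz": 0, "claw": 235}, {"x": -6, "y": 0, "z": 0, "rx": 0, "ry": 0, "rz": 0, "claw": 235}]'

```text
time_s: 4.5
position: [0.4876, -0.2364, 0.0937]
tcp_rot: [[0.157, 0.988, -0.0], [0.988, -0.157, 0.0], [0.0, -0.0, -1.0]]
force: [0.9, 2.7, 2.6]
opening: 0.127
grasp_force: 30.0
```

Call:
apply_moves --rows '[{"x": -3, "y": 0, "z": 0, "rx": 0, "ry": 0, "rz": 0, "claw": 235}, {"x": -6, "y": 0, "z": 0, "rx": 0, "ry": 0, "rz": 0, "claw": 235}]'

```text
time_s: 4.75
position: [0.4867, -0.2426, 0.0938]
tcp_rot: [[0.157, 0.988, 0.0], [0.988, -0.157, 0.0], [0.0, -0.0, -1.0]]
force: [1.1, 2.4, 1.5]
opening: 0.128
grasp_force: 30.0
```

Run:
```python
from h import *
A=np.load('side.npz')['W']; im,B=cloud('side'); im2,C=cloud('scene'); S=np.load('scene.npz')['W']
t=np.array([.157,.988]); x=np.array([.988,-.157]); c=np.array([.494,-.197])
for n,W in(('side0',A),('side',B),('scene0',S),('scene',C)):
    Q=W.reshape(-1,3); Q=Q[~np.isnan(Q[:,0])]; l=(Q[:,:2]-c)@t; k=(Q[:,:2]-c)@x
    for z0,z1 in((.03,.05),(.06,.09)):
        m=(Q[:,2]>z0)&(Q[:,2]<z1)&(abs(l)<.17)&(abs(k)<.075); print(n,z0,m.sum(),'long',np.percentile(l[m],[1,4,96,99]).round(4),'x',np.percentile(k[m],[2,98]).round(4))
s=read_state();print(s['force'],s['position'])
```

```text
side0 0.03 504 long [-0.1123 -0.1116  0.0712  0.0834] x [-0.0555  0.0645]
side0 0.06 1666 long [-0.0997 -0.0984  0.0957  0.098 ] x [-0.0541  0.0634]
side 0.03 327 long [-0.1132 -0.1113  0.0808  0.0897] x [0.0427 0.0655]
side 0.06 1574 long [-0.1453 -0.1443  0.0479  0.0514] x [-0.0531  0.0639]
scene0 0.03 483 long [-0.1136 -0.1128  0.0769  0.0851] x [-0.0643  0.0503]
scene0 0.06 1422 long [-0.1006 -0.0997  0.0909  0.0938] x [-0.0629  0.0548]
scene 0.03 403 long [-0.1114 -0.1105  0.0809  0.0847] x [-0.0648 -0.0207]
scene 0.06 1413 long [-0.1472 -0.1464  0.0448  0.0476] x [-0.0624  0.0551]
[ 0.13663367 -0.01525522  1.37164082] [ 0.48668279 -0.24306153  0.09374707]
```

The step is now about 34 mm and the lowest tray hasn't moved. On to the stop.

Call:
apply_moves --rows '[{"x": -3, "y": 0, "z": 0, "rx": 0, "ry": 0, "rz": 0, "claw": 235}, {"x": -5, "y": 0, "z": 0, "rx": 0, "ry": 0, "rz": 0, "claw": 235}]'

```text
time_s: 5.1
position: [0.4859, -0.2475, 0.0937]
tcp_rot: [[0.157, 0.988, 0.0], [0.988, -0.157, 0.0], [0.0, -0.0, -1.0]]
force: [0.9, 1.9, 2.3]
opening: 0.129
grasp_force: 30.0
```

Call:
apply_moves --rows '[{"x": -2, "y": 0, "z": 0, "rx": 0, "ry": 0, "rz": 0, "claw": 235}, {"x": -4, "y": 0, "z": 0, "rx": 0, "ry": 0, "rz": 0, "claw": 235}]'

```text
time_s: 5.35
position: [0.4854, -0.2505, 0.0939]
tcp_rot: [[0.158, 0.988, 0.0], [0.988, -0.158, 0.002], [0.002, -0.0, -1.0]]
force: [1.5, 6.1, 5.9]
opening: 0.127
grasp_force: 30.0
```

```bash
cat > step.py <<'E'
from h import *
t=np.array([.157,.988]); x=np.array([.988,-.157]); c=np.array([.494,-.197])
for n in('side','scene'):
    im,W=cloud(n); np.savez(n+'3',im=im,W=W)
    Q=W.reshape(-1,3); Q=Q[~np.isnan(Q[:,0])]; l=(Q[:,:2]-c)@t; k=(Q[:,:2]-c)@x
    for z0,z1 in((.02,.04),(.06,.08),(.104,.13)):
        m=(Q[:,2]>z0)&(Q[:,2]<z1)&(abs(l)<.17)&(abs(k)<.075)
        if m.sum()>50: print(n,z0,m.sum(),'long',np.percentile(l[m],[1,4,96,99]).round(4),'x',np.percentile(k[m],[2,98]).round(4))
s=read_state();print(s['force'],s['position'],s['time_s'])
E
python3 step.py
```

```text
side 0.02 316 long [-0.1139 -0.1121  0.1648  0.1694] x [-0.0709  0.065 ]
side 0.06 1069 long [-0.1529 -0.1515  0.04    0.045 ] x [-0.053   0.0638]
side 0.104 112 long [-0.0655 -0.0645 -0.0445 -0.0421] x [-0.0149  0.02  ]
scene 0.02 401 long [-0.1125 -0.1119  0.0812  0.1567] x [-0.0646 -0.0168]
scene 0.06 862 long [-0.1539 -0.1533  0.0342  0.0399] x [-0.0624  0.0551]
scene 0.104 82 long [-0.0665 -0.066  -0.0467 -0.0457] x [-0.0178  0.0146]
[1.19375016 5.92086    3.70831321] [ 0.48540767 -0.2505047   0.09395101] 5.45
```

Stop reached: 6 N and a step of about 40 mm. Release and rise.

Call:
apply_moves --rows '[{"x": 0, "y": 0, "z": 0, "rx": 0, "ry": 0, "rz": 0, "claw": 108}, {"x": 0, "y": 0, "z": 0, "rx": 0, "ry": 0, "rz": 0, "claw": 108}, {"x": 0, "y": 0, "z": 0, "rx": 0, "ry": 0, "rz": 0, "claw": 108}, {"x": 0, "y": 0, "z": 0, "rx": 0, "ry": 0, "rz": 0, "claw": 108}, {"x": 0, "y": 0, "z": -10, "rx": 0, "ry": 0, "rz": 0, "claw": 108}, {"x": 0, "y": 0, "z": -40, "rx": 0, "ry": 0, "rz": 0, "claw": 108}, {"x": 0, "y": 0, "z": -85, "rx": 0, "ry": 0, "rz": 0, "claw": 108}, {"x": 0, "y": 0, "z": -130, "rx": 0, "ry": 0, "rz": 0, "claw": 108}, {"x": 0, "y": 0, "z": -130, "rx": 0, "ry": 0, "rz": 0, "claw": 108}]'

```text
time_s: 6.58
position: [0.4875, -0.2531, 0.2283]
tcp_rot: [[0.157, 0.988, 0.008], [0.988, -0.156, -0.006], [-0.005, 0.009, -1.0]]
force: [0.2, -0.0, -0.7]
opening: 0.574
grasp_force: 0.0
```

```bash
python3 step.py; python3 look.py .096 .4854 -.2505 w3; python3 -c "
from h import *
goal([.490,.185,.2],12.2)"
```

```text
side 0.02 336 long [-0.1129 -0.1114  0.1654  0.1691] x [-0.0708  0.0651]
side 0.06 1173 long [-0.1493 -0.1482  0.0443  0.0473] x [-0.053   0.0641]
scene 0.02 416 long [-0.1119 -0.1112  0.0816  0.1569] x [-0.0659 -0.0169]
scene 0.06 889 long [-0.1504 -0.1498  0.0394  0.0445] x [-0.0623  0.0553]
[ 0.77469343  0.35574733 -0.03293127] [ 0.48517518 -0.25128983  0.22437765] 6.675
4912 0.09482949647970486
((0.48808160424232483, -0.23820564150810242), (0.1838032454252243, 0.12036366760730743), 80.49193572998047)
[ 0.48462161 -0.25083926  0.22329978] 0.5755453857662578 6.725
shift [431.3 -62.9  23.6] turn [-0.01 -0.01 -3.54] t 6.725
```

The middle tray settled back by about 3.5 mm, leaving a step of ~37 mm, which is well inside the range. On to the spare tray.

Call:
apply_moves --rows '[{"x": 45, "y": -7, "z": 0, "rx": 0, "ry": 0, "rz": -0.5, "claw": 108}, {"x": 100, "y": -15, "z": 0, "rx": 0, "ry": 0, "rz": -1, "claw": 108}, {"x": 155, "y": -23, "z": 0, "rx": 0, "ry": 0, "rz": -1.5, "claw": 108}, {"x": 210, "y": -31, "z": 0, "rx": 0, "ry": 0, "rz": -2, "claw": 108}, {"x": 265, "y": -39, "z": 0, "rx": 0, "ry": 0, "rz": -2.5, "claw": 108}, {"x": 320, "y": -47, "z": 0, "rx": 0, "ry": 0, "rz": -3, "claw": 108}, {"x": 375, "y": -55, "z": 10, "rx": 0, "ry": 0, "rz": -3.54, "claw": 108}, {"x": 415, "y": -61, "z": 20, "rx": 0, "ry": 0, "rz": -3.54, "claw": 108}, {"x": 431, "y": -63, "z": 24, "rx": 0, "ry": 0, "rz": -3.54, "claw": 108}, {"x": 431, "y": -63, "z": 24, "rx": 0, "ry": 0, "rz": -3.54, "claw": 108}]'

```text
time_s: 7.98
position: [0.4898, 0.1844, 0.1985]
tcp_rot: [[-0.214, 0.977, -0.003], [0.977, 0.214, -0.001], [-0.0, -0.003, -1.0]]
force: [0.5, -0.1, 0.7]
opening: 0.58
grasp_force: 0.0
```

```bash
python3 look.py .054 .490 .185 w4; python3 -c "
from h import *
W=np.load('w4.npz')['W']
t=np.array([-.2113,.9774]);x=np.array([.9774,.2113]);Q=W[abs(W[...,2]-.054)<.006]
l=(Q[:,:2]-[.49,.185])@t;k=(Q[:,:2]-[.49,.185])@x
m=(abs(k)<.02)&(l>-.05)&(l<.085);print('divider',m.sum(),np.percentile(k[m],[3,50,97]),np.polyfit(l[m],k[m],1), 'end',np.percentile(l[abs(k)<.06],99.5))
goal([.490,.185,.051],12.2)"
```

```text
4560 0.05277817395637371
((0.4856278598308563, 0.19036464393138885), (0.1201147511601448, 0.18918102979660034), 12.400646209716797)
[0.49023867 0.18358081 0.19899321] 0.5779603016595479 8.025
divider 1325 [-0.00870889 -0.00294416  0.00275371] [-0.00333187 -0.00291756] end 0.10068940488664907
shift [  1.5   0.4 148. ] turn [-0.02  0.01  0.01] t 8.025
```

View pics/w4.png

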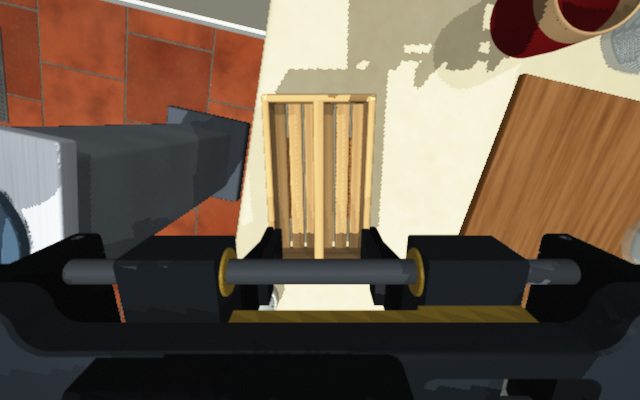

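The spare is centred under the hand, with the divider at column ~319 and its left end at row 95. The divider sits 3 mm towards the robot, so I'll correct for that, descend and grip.

Call:
apply_moves --rows '[{"x": 1, "y": -2.5, "z": 45, "rx": 0, "ry": 0, "rz": 0, "claw": 108}, {"x": 1, "y": -2.5, "z": 90, "rx": 0, "ry": 0, "rz": 0, "claw": 108}, {"x": 1, "y": -2.5, "z": 120, "rx": 0, "ry": 0, "rz": 0, "claw": 108}, {"x": 1, "y": -2.5, "z": 138, "rx": 0, "ry": 0, "rz": 0, "claw": 108}, {"x": 1, "y": -2.5, "z": 147, "rx": 0, "ry": 0, "rz": 0, "claw": 108}, {"x": 1, "y": -2.5, "z": 147, "rx": 0, "ry": 0, "rz": 0, "claw": 108}, {"x": 1, "y": -2.5, "z": 147, "rx": 0, "ry": 0, "rz": 0, "claw": 108}]'

```text
time_s: 8.9
position: [0.4887, 0.1843, 0.0536]
tcp_rot: [[-0.211, 0.977, 0.002], [0.977, 0.211, 0.0], [-0.0, 0.002, -1.0]]
force: [-0.3, 0.2, 0.8]
opening: 0.578
grasp_force: 0.0
```

Call:
apply_moves --rows '[{"x": 0, "y": 0, "z": 0, "rx": 0, "ry": 0, "rz": 0, "claw": 235}, {"x": 0, "y": 0, "z": 0, "rx": 0, "ry": 0, "rz": 0, "claw": 235}, {"x": 0, "y": 0, "z": 0, "rx": 0, "ry": 0, "rz": 0, "claw": 235}, {"x": 0, "y": 0, "z": 0, "rx": 0, "ry": 0, "rz": 0, "claw": 235}, {"x": 0, "y": 0, "z": 0, "rx": 0, "ry": 0, "rz": 0, "claw": 235}, {"x": 0, "y": 0, "z": 0, "rx": 0, "ry": 0, "rz": 0, "claw": 235}]'

```text
time_s: 9.65
position: [0.4873, 0.1846, 0.0527]
tcp_rot: [[-0.212, 0.977, -0.001], [0.977, 0.212, -0.0], [0.0, -0.001, -1.0]]
force: [-1.5, -0.3, 0.7]
opening: 0.123
grasp_force: 30.0
```

```bash
python3 step.py
python3 - <<'E'
from h import *
# lateral centre and yaw of the middle tray from the wrist picture w3 (long side rims)
W=np.load('w3.npz')['W']; Q=W[abs(W[...,2]-.0955)<.006]
t=np.array([.163,.9866]);x=np.array([.9866,-.163]);c=np.array([.4868,-.2462])
l=(Q[:,:2]-c)@t;k=(Q[:,:2]-c)@x
for a in(-.056,0,.056):
    m=(abs(k-a)<.012)&(l<.085)&(l>-.09); print(a,m.sum(),np.median(k[m]),np.polyfit(l[m],k[m],1))
print('end',np.percentile(l[abs(k)<.065],[99,99.7]))
E
```

```text
side 0.02 328 long [-0.1134 -0.1115  0.163   0.1677] x [-0.0703  0.065 ]
side 0.06 1162 long [-0.1496 -0.1483  0.0446  0.0476] x [-0.0535  0.064 ]
scene 0.02 420 long [-0.1123 -0.1113  0.0813  0.0902] x [-0.0651 -0.0164]
scene 0.06 880 long [-0.1504 -0.1498  0.0385  0.0443] x [-0.0621  0.0553]
[-1.56089708 -0.48171468  2.10717603] [0.48725513 0.18456134 0.05269476] 9.75
-0.056 1007 -0.05530190832003728 [-0.00219547 -0.05534797]
0 1643 0.0002006030569932513 [-0.00163735  0.00024092]
0.056 1001 0.05525930934870906 [-0.00079104  0.0553973 ]
end [0.09935053 0.09986783]
```

Gripped (30 N). Lift.

Call:
apply_moves --rows '[{"x": 0, "y": 0, "z": -10, "rx": 0, "ry": 0, "rz": 0, "claw": 235}, {"x": 0, "y": 0, "z": -30, "rx": 0, "ry": 0, "rz": 0, "claw": 235}, {"x": 0, "y": 0, "z": -60, "rx": 0, "ry": 0, "rz": 0, "claw": 235}, {"x": 0, "y": 0, "z": -95, "rx": 0, "ry": 0, "rz": 0, "claw": 235}, {"x": 0, "y": 0, "z": -130, "rx": 0, "ry": 0, "rz": 0, "claw": 235}, {"x": 0, "y": 0, "z": -155, "rx": 0, "ry": 0, "rz": 0, "claw": 235}, {"x": 0, "y": 0, "z": -157, "rx": 0, "ry": 0, "rz": 0, "claw": 235}]'

```text
time_s: 10.62
position: [0.4895, 0.1849, 0.2118]
tcp_rot: [[-0.212, 0.977, 0.006], [0.977, 0.212, 0.001], [-0.0, 0.006, -1.0]]
force: [-0.3, -0.2, -2.6]
opening: 0.125
grasp_force: 30.0
```

```bash
python3 -c "
from h import *
goal([.4927,-.2108,.21],-9.4);print(read_state()['force'])"
```

```text
shift [-387.4  -80.6    1.5] turn [ 0.05 -0.01  3.6 ] t 10.625
[-0.32287168 -0.17610439 -2.5614293 ]
```

Call:
apply_moves --rows '[{"x": -25, "y": -5, "z": 0, "rx": 0, "ry": 0, "rz": 0.3, "claw": 235}, {"x": -70, "y": -15, "z": 0, "rx": 0, "ry": 0, "rz": 0.8, "claw": 235}, {"x": -120, "y": -25, "z": 0, "rx": 0, "ry": 0, "rz": 1.3, "claw": 235}, {"x": -170, "y": -35, "z": 0, "rx": 0, "ry": 0, "rz": 1.8, "claw": 235}, {"x": -220, "y": -46, "z": 0, "rx": 0, "ry": 0, "rz": 2.3, "claw": 235}, {"x": -270, "y": -56, "z": 0, "rx": 0, "ry": 0, "rz": 2.8, "claw": 235}, {"x": -315, "y": -66, "z": 0, "rx": 0, "ry": 0, "rz": 3.2, "claw": 235}, {"x": -355, "y": -74, "z": 0, "rx": 0, "ry": 0, "rz": 3.6, "claw": 235}, {"x": -380, "y": -79, "z": 0, "rx": 0, "ry": 0, "rz": 3.6, "claw": 235}, {"x": -387, "y": -80.5, "z": 0, "rx": 0, "ry": 0, "rz": 3.6, "claw": 235}]'

```text
time_s: 11.88
position: [0.4907, -0.2119, 0.2084]
tcp_rot: [[0.165, 0.986, -0.001], [0.986, -0.165, 0.001], [0.001, -0.002, -1.0]]
force: [0.3, -0.2, -2.7]
opening: 0.121
grasp_force: 30.0
```

Call:
apply_moves --rows '[{"x": 0, "y": 0, "z": 0, "rx": 0, "ry": 0, "rz": 0, "claw": 235}, {"x": 0, "y": 0, "z": 0, "rx": 0, "ry": 0, "rz": 0, "claw": 235}]'

```text
time_s: 12.12
position: [0.4908, -0.2091, 0.2093]
tcp_rot: [[0.162, 0.987, -0.001], [0.987, -0.162, 0.001], [0.001, -0.001, -1.0]]
force: [0.2, -0.1, -2.7]
opening: 0.124
grasp_force: 30.0
```

Run:
```python
from h import *
goal([.4927,-.2108,.155],-9.4)
im,W=cloud('wrist'); np.savez('w5',im=im,W=W)
t=np.array([.163,.9866]);x=np.array([.9866,-.163]);c=np.array([.4927,-.2108])
print(np.nanpercentile(W[...,2],[5,50,95]))
Q=W[abs(W[...,2]-.21)<.012]; l=(Q[:,:2]-c)@t;k=(Q[:,:2]-c)@x
m=(abs(k)<.075)&(l<.13)&(l>-.05)
print('held tray: end',m.sum(),np.percentile(l[m],[99,99.7]),'x',np.percentile(k[m],[.5,99.5]),'z',np.median(Q[m,2]))
for a in(-.056,0,.056):
    q=m&(abs(k-a)<.012)&(l<.085); print(a,q.sum(),np.median(k[q]),np.polyfit(l[q],k[q],1))
```

```text
shift [-1.4  2.2 54.3] turn [-0.01 -0.01  0.01] t 12.125
[-0.95109658  0.07433435  0.32139404]
held tray: end 13623 [0.10176816 0.10189777] x [-0.0611294  0.0573742] z 0.20932602771072084
-0.056 2429 -0.05574199803710592 [-0.00469091 -0.05612643]
0 3762 -0.0015709956278560442 [-0.00594501 -0.00146808]
0.056 2422 0.05200937678509675 [-0.00103235  0.05267186]
```

The held tray needs about 2 mm sideways and −1.5 mm lengthwise. Correct that, come down part way and verify.

Call:
apply_moves --rows '[{"x": -1.5, "y": 2, "z": 10, "rx": 0, "ry": 0, "rz": 0, "claw": 235}, {"x": -1.5, "y": 2, "z": 25, "rx": 0, "ry": 0, "rz": 0, "claw": 235}, {"x": -1.5, "y": 2, "z": 40, "rx": 0, "ry": 0, "rz": 0, "claw": 235}, {"x": -1.5, "y": 2, "z": 50, "rx": 0, "ry": 0, "rz": 0, "claw": 235}, {"x": -1.5, "y": 2, "z": 52, "rx": 0, "ry": 0, "rz": 0, "claw": 235}, {"x": -1.5, "y": 2, "z": 52, "rx": 0, "ry": 0, "rz": 0, "claw": 235}]'

```text
time_s: 12.92
position: [0.4931, -0.2126, 0.1577]
tcp_rot: [[0.163, 0.987, 0.0], [0.987, -0.163, -0.0], [-0.0, 0.0, -1.0]]
force: [0.2, 0.7, -3.4]
opening: 0.13
grasp_force: 30.0
```

```bash
python3 -c "
from h import *
goal([.4927,-.2108,.137],-9.4)"; python3 step.py
```

```text
shift [ 1.7 -0.7 20.7] turn [0. 0. 0.] t 12.925
side 0.02 300 long [-0.1125 -0.1116  0.0785  0.0893] x [0.0369 0.0656]
side 0.06 877 long [-0.1496 -0.1486  0.0418  0.0471] x [-0.0525  0.0641]
side 0.104 460 long [-0.1144 -0.1133  0.0759  0.0813] x [-0.051   0.0657]
scene 0.02 408 long [-0.1118 -0.111   0.0819  0.0901] x [-0.0655 -0.0146]
scene 0.06 760 long [-0.1505 -0.1499  0.0376  0.0454] x [-0.0622  0.0539]
scene 0.104 357 long [-0.1158 -0.1152  0.0713  0.0804] x [-0.0608  0.0418]
[-0.71953027  0.23794356 -3.27098466] [ 0.49333954 -0.21274929  0.15817652] 13.025
```

The step relative to the middle tray is about 35 mm, and it lines up sideways. Lower slowly.

Call:
apply_moves --rows '[{"x": 1.5, "y": -0.5, "z": 4, "rx": 0, "ry": 0, "rz": 0, "claw": 235}, {"x": 1.5, "y": -0.5, "z": 8, "rx": 0, "ry": 0, "rz": 0, "claw": 235}, {"x": 1.5, "y": -0.5, "z": 12, "rx": 0, "ry": 0, "rz": 0, "claw": 235}, {"x": 1.5, "y": -0.5, "z": 15, "rx": 0, "ry": 0, "rz": 0, "claw": 235}, {"x": 1.5, "y": -0.5, "z": 17, "rx": 0, "ry": 0, "rz": 0, "claw": 235}]'

```text
time_s: 13.65
position: [0.4927, -0.2109, 0.1405]
tcp_rot: [[0.163, 0.987, -0.0], [0.987, -0.163, 0.0], [0.0, -0.0, -1.0]]
force: [0.7, -0.5, -3.2]
opening: 0.125
grasp_force: 30.0
```

Call:
apply_moves --rows '[{"x": 0, "y": 0, "z": 2, "rx": 0, "ry": 0, "rz": 0, "claw": 235}, {"x": 0, "y": 0, "z": 3.5, "rx": 0, "ry": 0, "rz": 0, "claw": 235}, {"x": 0, "y": 0, "z": 3.5, "rx": 0, "ry": 0, "rz": 0, "claw": 235}]'

```text
time_s: 14.02
position: [0.4927, -0.2109, 0.1372]
tcp_rot: [[0.163, 0.987, -0.0], [0.987, -0.163, 0.0], [0.0, -0.0, -1.0]]
force: [0.5, -0.7, -2.8]
opening: 0.125
grasp_force: 30.0
```

```bash
python3 step.py
```

```text
side 0.02 304 long [-0.1122 -0.1113  0.0811  0.0861] x [0.0361 0.0653]
side 0.06 675 long [-0.1496 -0.1488  0.032   0.0484] x [-0.0524  0.0644]
side 0.104 1361 long [-0.1133 -0.1122  0.0817  0.0837] x [-0.0519  0.0651]
scene 0.02 411 long [-0.112  -0.1112  0.0802  0.0865] x [-0.0646 -0.0216]
scene 0.06 575 long [-0.1507 -0.15    0.035   0.0452] x [-0.0627  0.0544]
scene 0.104 1193 long [-0.1143 -0.1136  0.0775  0.0818] x [-0.0612  0.0562]
[ 0.78700772  0.09266469 -2.32257915] [ 0.49274872 -0.21092309  0.13730135] 14.125
```

Runners are in, the step is ~36.4 mm and the tray has almost touched down.

Call:
apply_moves --rows '[{"x": 0, "y": 0, "z": 1, "rx": 0, "ry": 0, "rz": 0, "claw": 235}, {"x": 0, "y": 0, "z": 1.5, "rx": 0, "ry": 0, "rz": 0, "claw": 235}, {"x": 0, "y": 0, "z": 1.5, "rx": 0, "ry": 0, "rz": 0, "claw": 235}]'

```text
time_s: 14.5
position: [0.4929, -0.211, 0.1366]
tcp_rot: [[0.163, 0.987, 0.001], [0.987, -0.163, -0.001], [-0.0, 0.001, -1.0]]
force: [-1.6, 0.5, 5.7]
opening: 0.127
grasp_force: 30.0
```

Contact at the expected height (+5.7 N). Release and rise.

Call:
apply_moves --rows '[{"x": 0, "y": 0, "z": 0, "rx": 0, "ry": 0, "rz": 0, "claw": 108}, {"x": 0, "y": 0, "z": 0, "rx": 0, "ry": 0, "rz": 0, "claw": 108}, {"x": 0, "y": 0, "z": 0, "rx": 0, "ry": 0, "rz": 0, "claw": 108}, {"x": 0, "y": 0, "z": 0, "rx": 0, "ry": 0, "rz": 0, "claw": 108}, {"x": 0, "y": 0, "z": -10, "rx": 0, "ry": 0, "rz": 0, "claw": 108}, {"x": 0, "y": 0, "z": -40, "rx": 0, "ry": 0, "rz": 0, "claw": 108}, {"x": 0, "y": 0, "z": -80, "rx": 0, "ry": 0, "rz": 0, "claw": 108}, {"x": 0, "y": 0, "z": -110, "rx": 0, "ry": 0, "rz": 0, "claw": 108}, {"x": 0, "y": 0, "z": -110, "rx": 0, "ry": 0, "rz": 0, "claw": 108}]'

```text
time_s: 15.62
position: [0.4943, -0.2119, 0.2488]
tcp_rot: [[0.163, 0.987, 0.006], [0.987, -0.163, -0.004], [-0.003, 0.006, -1.0]]
force: [0.4, 0.1, -0.7]
opening: 0.579
grasp_force: 0.0
```

```bash
python3 step.py; python3 -c "
from h import *
im=np.load('side3.npz')['im'][180:290,180:340]
cv2.imwrite('pics/s4.png',cv2.resize(im,None,fx=5,fy=5)[...,::-1])"; python3 look.py .138 .4927 -.2108 w6
```

```text
side 0.02 299 long [-0.1128 -0.1115  0.0812  0.0864] x [0.0351 0.0651]
side 0.06 680 long [-0.15   -0.1488  0.035   0.0467] x [-0.0525  0.0645]
side 0.104 1482 long [-0.1134 -0.1119  0.0813  0.0838] x [-0.0521  0.0652]
scene 0.02 409 long [-0.112  -0.111   0.0812  0.0853] x [-0.0654 -0.0152]
scene 0.06 578 long [-0.1504 -0.1499  0.0375  0.0454] x [-0.0622  0.054 ]
scene 0.104 1280 long [-0.1143 -0.1135  0.0773  0.0809] x [-0.0612  0.0568]
[-0.53983538 -0.10271802  0.14898487] [ 0.49239725 -0.21064386  0.24571137] 15.725
5372 0.13675410845380742
((0.49609217047691345, -0.19493919610977173), (0.16784420609474182, 0.12021424621343613), 80.72891998291016)
[ 0.49199062 -0.21036117  0.2449294 ] 0.5755269980834992 15.775
```

View pics/s4.png

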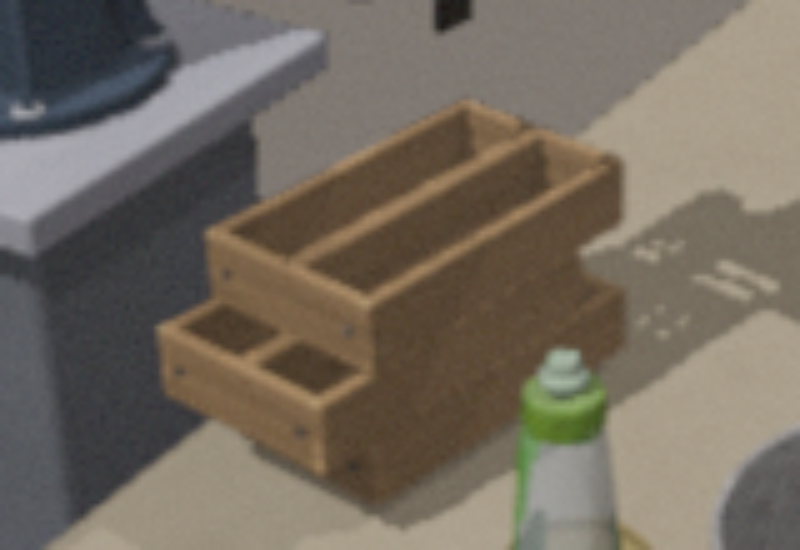

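The stack is stepped and flat: the middle tray juts out right (~(165,330)), and the top tray sits back above the lowest. The steps measure about 38 mm and 36 mm and the gripper is clear, so I'm handing in.

```bash
python3 -c "
from rig import *
print(hand_in())"
```

```text
the job is handed in; nothing more can be done
None
```

The stack is built and handed in, with no verdict returned: by my camera measurements the middle tray sits about 38 mm to the right on the lowest, the third tray about 36 mm back to the left on top, both flat and released.

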